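# Sort a mixed handful of machined parts into their carriers

### The job

Four finished parts lie mixed on the drawing: a large plain bushing, a small plain bushing, a flanged bushing and a sawn bar. Put each into the empty place of the carrier that already holds one of its kind, fully seated and the same way up as its neighbour (the bar lying level in both notched strips, its overhang about the same at each end). Set the parts down rather than drop them, and leave the tape measure and the hex bolt where they are.

Things in the scene. Friction and masses are not known exactly. Their poses are not given: they have to be found in the camera images.
- bushing_large: The larger plain bushing, loose: a turned pale steel ring 38 mm across and 28 mm high with a 16 mm bore, standing on its end on the desk, about 0.16 kg. Origin: centre of its underside, z up.
- bushing_small: The smaller plain bushing, loose: the same shape but 30 mm across and 22 mm high, standing on its end on the desk, about 0.09 kg. Origin: centre of its underside, z up.
- flanged_bush: The flanged bushing, loose: a flat round flange 56 mm across and 10 mm thick, with a hub 32 mm across above it up to a height of 24 mm; it lies flange down, hub up, about 0.1 kg. Origin: centre of its underside, z up.
- alu_bar: A sawn aluminium bar, loose: 120 mm long (its x), 10 mm wide (its y), 12.5 mm high, lying on the desk, about 0.04 kg. Origin: centre of its underside.
- carrier_large: Large-bushing carrier, fixed: dark grey plate 132 (x) x 70 (y) x 16 mm, two round pockets 50 mm across, 8 mm deep (floor 8 mm above the desk). The one at x = -33 mm, y = 0 holds a fixed large bushing (38 mm across, its top 36 mm above the desk); the one at x = +33 mm, y = 0 is empty. Origin: centre of its underside, z up; turned any way round.
- carrier_small: Small-bushing carrier, fixed: dark grey plate 118 (x) x 62 (y) x 16 mm, two round pockets 42 mm across, 8 mm deep (floor 8 mm above the desk). The one at x = -30 mm, y = 0 holds a fixed small bushing (30 mm across, its top 30 mm above the desk); the one at x = +30 mm, y = 0 is empty. Origin: centre of its underside, z up; turned any way round.
- carrier_flange: Flanged-bushing carrier, fixed: dark grey plate 156 (x) x 82 (y) x 16 mm, two round pockets 68 mm across, 8 mm deep (floor 8 mm above the desk). The one at x = -38 mm, y = 0 holds a fixed flanged bushing (flange 56 mm, hub 32 mm across and up, its top 32 mm above the desk); the one at x = +38 mm, y = 0 is empty. Origin: centre of its underside, z up; turned any way round.
- bar_rack: Bar rack, fixed: base 104 (x) x 86 (y) x 8 mm, with two grey strips 12 mm thick standing across it at x = +-38 mm, open between. Each has notches 22 mm wide at y = +20 and y = -20 mm, floor 14 mm and tooth tops 23 mm above the desk. A fixed bar lies along x in the notches at y = -20 mm; those at y = +20 mm are empty. Origin: centre of its underside, z up; turned any way round.
- tape_measure: A yellow tape measure, 70 x 83 x 35 mm, loose, a bystander. Origin: centre of its underside.
- hex_bolt: A bare M10 hex bolt, 49 mm long, head 19 mm across, lying on the desk, loose, a bystander without a carrier. Origin: centre of its underside.
Not all that is in view belongs to the job. What is shaped like the alu_bar but yellow is not meant.

How it is judged:
At the end, for the whole second after the job is handed in: Each part rests, released, in the empty place of its own kind: bushings within 9 mm of the pocket centre each way, 3 mm of its floor, upright within 0.12 rad; the bar within 9 mm across and 18 mm along the rack, 3 mm of the notch floors, level and along it within 0.2 rad (x of bushing_large in the frame of carrier_large between 0.024 and 0.042 m and y of bushing_large in the frame of carrier_large between -0.009 and 0.009 m and z of bushing_large in the frame of carrier_large between 0.005 and 0.011 m and angle between each of bushing_large, bushing_small, flanged_bush's own z axis and vertical below 0.12 rad and x of bushing_small in the frame of carrier_small between 0.021 and 0.039 m and y of bushing_small in the frame of carrier_small between -0.009 and 0.009 m and z of bushing_small in the frame of carrier_small between 0.005 and 0.011 m and x of flanged_bush in the frame of carrier_flange between 0.029 and 0.047 m and y of flanged_bush in the frame of carrier_flange between -0.009 and 0.009 m and z of flanged_bush in the frame of carrier_flange between 0.005 and 0.011 m and x of alu_bar in the frame of bar_rack between -0.018 and 0.018 m and y of alu_bar in the frame of bar_rack between 0.011 and 0.029 m and z of alu_bar in the frame of bar_rack between 0.011 and 0.017 m and angle between the x axis of alu_bar and the x axis of bar_rack, either way round below 0.2 rad and angle between the z axis of alu_bar and the z axis of bar_rack, either way round below 0.2 rad and linear speed of each of bushing_large, bushing_small, flanged_bush, alu_bar below 0.02 m/s and angular speed of each of bushing_large, bushing_small, flanged_bush, alu_bar below 0.2 rad/s); the robot touches nothing.
It fails at once if a part is dropped from more than about 25 mm ((linear speed of bushing_large above 0.7 m/s and contact force between each of the arm, the fingers and bushing_large below 0.02 N) or (linear speed of bushing_small above 0.7 m/s and contact force between each of the arm, the fingers and bushing_small below 0.02 N) or (linear speed of flanged_bush above 0.7 m/s and contact force between each of the arm, the fingers and flanged_bush below 0.02 N) or (linear speed of alu_bar above 0.7 m/s and contact force between each of the arm, the fingers and alu_bar below 0.02 N)).
It fails at once if the tape measure is pushed more than 20 mm from its place (distance of tape_measure from where it was at the start of the episode above 0.02 m).
It fails at once if the hex bolt is pushed more than 20 mm from its place (distance of hex_bolt from where it was at the start of the episode above 0.02 m).
It also fails if it takes over 106 s, if anything falls off the work surface, if the arm or the gripper's body presses on something with over 40 N, if the wrist force passes 120 N, or if a joint passes its speed limit or range.

### The arm

A 7-joint arm with a two-finger parallel gripper is mounted at the origin on a cart in front of the work surface, level with it; the furniture and walls round the work are solid. World frame = base frame: x ahead of the robot, y to its left, z up, the work surface at z = 0. Lengths are in m, angles in rad, forces in N, time in s.
With the tool pointing down it reaches from about 0.425 to 0.875 m from the base axis. Payload 4.7 kg.
Tool frame: the origin (TCP) lies on the centre line of the jaws, within the pads' length; the fingertips stand 14 mm ahead of it and the grasp point (between the pads) lies 5 mm behind it; z points along the fingers, y is the line along which they close (so a half turn about z gives the same grasp; the last joint's range is limited). The gripper opens to 87 mm and grips with 3 to 60 N. Pads are 19 mm wide; open, the fingers measure 117 mm over their backs; the gripper's body (75 mm by 190 mm) begins 51 mm behind the grasp point.
Start: joints at [1.248, 0.321, -0.07, 1.45, 0.023, 1.371, -0.057], TCP at [0.215, -0.614, 0.237] pointing down, gripper open.
Joint ranges: [-2.86, 2.86], [-0.3, 2.09], [-1.38, 1.24], [0.06, 2.45], [-1.56, 4.7], [0.09, 2.05], [-2.69, 2.69]. Speed limits (rad/s): [2.57, 2.57, 3.14, 3.14, 3.14, 3.14, 3.14].

### API

Orientations are given as a rotation vector (axis times angle).
In Python, from bench import * gives the robot as it stands.
- The arm moves only by the shell command python3 -m jog 'ROWS' [FORCE]. ROWS is JSON, a list of rows, each an object of numbers: "claw": the finger opening in mm, from 0 to 87; "dx", "dy", "dz": the shift along the tool's x, y, z in mm; "spin": the turn about the tool's z in degrees. In form: [{"claw": .., "dx": .., "dy": .., "dz": .., "spin": ..}, ...]. A call has 1 to 20 rows; each row is the pose to reach, as a shift and turn from the pose commanded when the call began, along the tool's axes at that moment; what a row does not reach only later rows make up. A row lasts 1/12 s, in which the tool goes at most 41.7 mm and 7.16 degrees, less where a joint would pass 70% of its speed; a pose out of reach is approached as far as the arm can. A call with a gripper value outside its range is refused whole. The fingers move at their own pace and stop on an object; FORCE is the grip in N (left out, the last holds). Time passes only in rows, so rows that repeat a pose let the fingers close. It gives the time, the measured TCP pose, the force, the opening and the grip force at its end, in the units of the state.
- get_state(): the state, without advancing time (a new reading comes with each control period).
- get_image(name): name is "scene" or "top"; returns a dict with "frame" (420x560x3 uint8, red, green, blue), "depth" (420x560 float32, m along the optical axis (not along the pixel's ray), 0 where there is no reading), "K" (3x3 intrinsics, pixels), "distortion" ([k1, k2, p1, p2, k3] as OpenCV has them; the pictures are not rectified), "T" (4x4, takes a point from camera to world coordinates). Camera axes: x right, y down, z forward; pixel columns grow to the right and rows downward; lengths in m; the calibration is good to about 2 mm. A picture is of the moment at which its call begins.
- close_job(): hands the job in; it is judged then, once.
The state is a dict: "time": time; "joint_positions": joint angles; "qd": joint speeds; "joint_torque": joint torques, N m; "position": TCP position; "tool_rot": TCP orientation; "ft_force": force on the tool from outside, world axes, zero at the start; "torque": the same for the moment, N m; "grip_width": opening from 0.0 (shut) to 1.0 (fully open); "grip_force": force on a finger pad.
Only numpy, scipy, OpenCV 4.12 (cv2) and the standard library are available. Lean on these libraries where they do the work, as an engineer would, in place of code of your own. Each camera call takes 0.05 s, during which the arm holds its last target. There are 200 camera calls.

## Working session

There is one attempt and no reset: what is moved stays moved. The work goes in short steps, Python scripts to look and compute and a shell command to move; the robot and the scene stay as the last step left them, time stands still between calls to the robot, and variables do not carry over. Pictures are saved under pics/ and viewed, at most 14 in all, crops included, and the job is handed in when it is done.

```bash
mkdir -p pics; ls
python3 - <<'E'
from bench import *
import cv2,numpy as np,pickle
s=get_state();print(s)
for n in("scene","top"):
    d=get_image(n);pickle.dump(d,open(n+".pkl","wb"));cv2.imwrite(f"pics/{n}0.png",d["frame"][:,:,::-1]);print(d["K"],d["distortion"],d["T"])
E
```

```text
pics
{'time': 0.0, 'joint_positions': array([ 1.24810347,  0.32183582, -0.07009869,  1.45168111,  0.02256961,
        1.37077305, -0.05688673]), 'qd': array([-4.69302529e-04, -1.32542575e-03, -1.44506376e-03, -4.14462807e-06,
        2.37919494e-05, -4.31479595e-04, -6.21778750e-04]), 'joint_torque': array([ 2.36743608e-04, -4.91293859e+01, -4.04054197e-01, -3.12526238e+01,
       -6.40494190e-02,  4.36104834e-02,  1.77113243e-04]), 'position': array([ 0.21459972, -0.61299823,  0.23545018]), 'tool_rot': array([-3.09529529e+00, -5.26301624e-01,  6.00157701e-04]), 'ft_force': array([-0.2170593 ,  1.48575488,  0.4625602 ]), 'torque': array([ 0.02808563, -0.02744941,  0.02174568]), 'grip_force': 0.0, 'grip_width': 1.0006408474711568}
[[416.15058522   0.         287.5973761 ]
 [  0.         416.15058522 211.65970119]
 [  0.           0.           1.        ]] [-0.11210305  0.          0.          0.          0.        ] [[-0.66757041 -0.37576874  0.64276559 -0.18352963]
 [-0.74441846  0.32084031 -0.58557891  0.61512362]
 [ 0.01381714 -0.86940172 -0.49391268  0.57648382]
 [ 0.          0.          0.          1.        ]]
[[402.92010688   0.         270.74290721]
 [  0.         402.92010688 207.56930581]
 [  0.           0.           1.        ]] [-0.02485862  0.          0.          0.          0.        ] [[ 0.00891182 -0.9900119   0.1407019   0.32958468]
 [-0.99976067 -0.01163277 -0.01852779  0.02576989]
 [ 0.01997948 -0.14050311 -0.98987863  1.12608509]
 [ 0.          0.          0.          1.        ]]
```

View pics/top0.png

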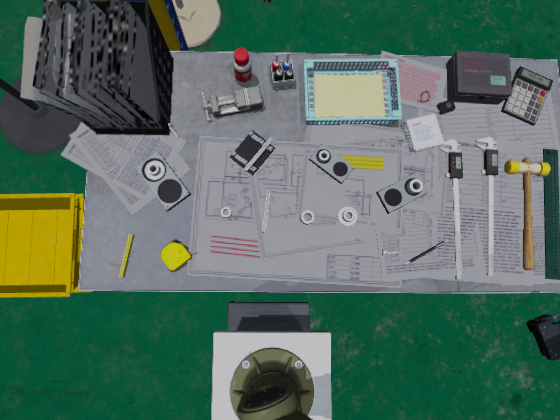

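View pics/scene0.png

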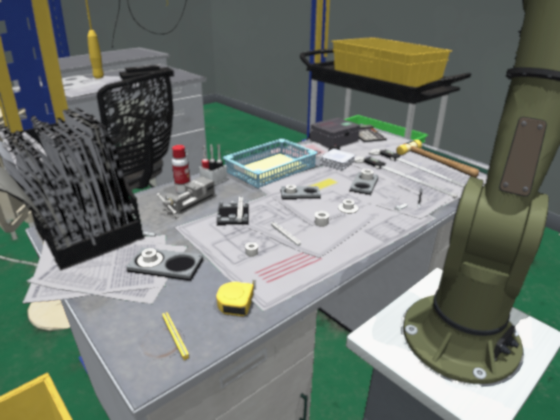

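Top view, what could be taken for what:
- Small rings: (226,212) and (307,217). The flanged ring is at (348,215).
- Bars: the loose silver one at (266,210), the fixed one in the rack at (258,155), and the yellow one at (126,255), which is excluded.
- Carriers: (165,183), (331,164) and (401,193). The rack is at (251,151).
- Bolt near (391,252). Tape measure at (176,256).

Next is a close crop with measurements.

```bash
cat > h.py <<'E'
import cv2,numpy as np,pickle
from scipy.spatial.transform import Rotation as R
def world(d,u,v,z):
    "pixel ray meets plane z"
    n=cv2.undistortPoints(np.array([[[u,v]]],float),d["K"],d["distortion"])[0,0]
    T=d["T"];r=T[:3,:3]@[n[0],n[1],1];o=T[:3,3];return o+r*(z-o[2])/r[2]
def depthpt(d,u,v):
    n=cv2.undistortPoints(np.array([[[u,v]]],float),d["K"],d["distortion"])[0,0]
    return d["T"][:3,:3]@(np.array([n[0],n[1],1])*d["depth"][v,u])+d["T"][:3,3]
def ortho(d,x0,x1,y0,y1,z,s):
    "rectified picture of plane z: row from x1 down, col from y1 rightwards, s px/m"
    X,Y=np.meshgrid(np.linspace(x1,x0,int((x1-x0)*s)),np.linspace(y1,y0,int((y1-y0)*s)),indexing="ij")
    P=np.stack([X.ravel(),Y.ravel(),np.full(X.size,z)],1)
    Ti=np.linalg.inv(d["T"]);rv=cv2.Rodrigues(Ti[:3,:3])[0]
    q=cv2.projectPoints(P,rv,Ti[:3,3],d["K"],d["distortion"])[0].reshape(X.shape+(2,)).astype(np.float32)
    return cv2.remap(d["frame"],q[...,0],q[...,1],cv2.INTER_CUBIC)
def toolstep(s,p):
    "mm in tool axes to world p"
    return R.from_rotvec(s["tool_rot"]).inv().apply(np.array(p)-s["position"])*1000
E
python3 - <<'E'
from h import *
d=pickle.load(open("top.pkl","rb"))
# plane z=0.016, 1250 px/m
im=ortho(d,.40,.72,-.33,.30,.016,1260)
cv2.imwrite("pics/o1.png",im[:,:,::-1]);print(im.shape)
im=ortho(d,.40,.66,.2,.42,.016,2000)
cv2.imwrite("pics/o2.png",im[:,:,::-1]);print(im.shape)
for u,v in[(226,206),(307,212),(348,211),(266,210),(155,175),(325,160),(415,190),(251,170),(391,252),(176,256)]:print(u,v,world(d,u,v,.0).round(3),depthpt(d,u,v).round(3))
E
```

```text
(403, 793, 3)
(520, 439, 3)
226 206 [0.493 0.131 0.   ] [0.492 0.131 0.003]
307 212 [ 0.478 -0.098  0.   ] [ 0.474 -0.095  0.03 ]
348 211 [ 0.482 -0.214  0.   ] [ 0.479 -0.209  0.024]
266 210 [0.483 0.018 0.   ] [0.481 0.018 0.01 ]
155 175 [0.579 0.335 0.   ] [0.576 0.331 0.015]
325 160 [ 0.63 -0.15  0.  ] [ 0.623 -0.147  0.025]
415 190 [ 0.545 -0.409  0.   ] [ 0.539 -0.396  0.035]
251 170 [0.597 0.062 0.   ] [0.594 0.062 0.013]
391 252 [ 0.368 -0.334  0.   ] [ 0.367 -0.328  0.017]
176 256 [0.351 0.266 0.   ] [0.351 0.258 0.034]
```

View pics/o1.png

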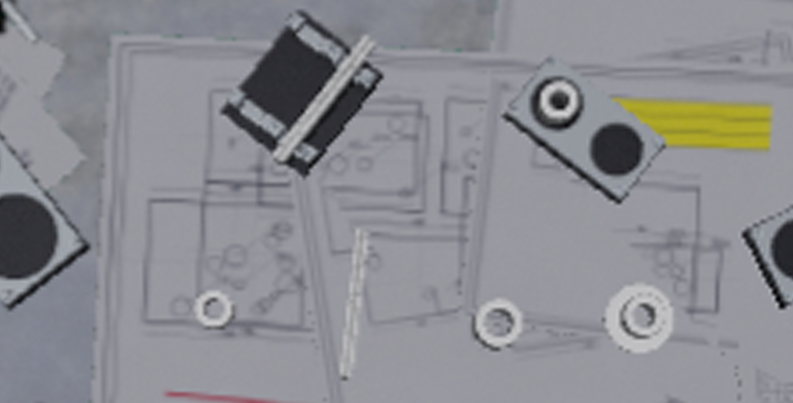

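View pics/o2.png

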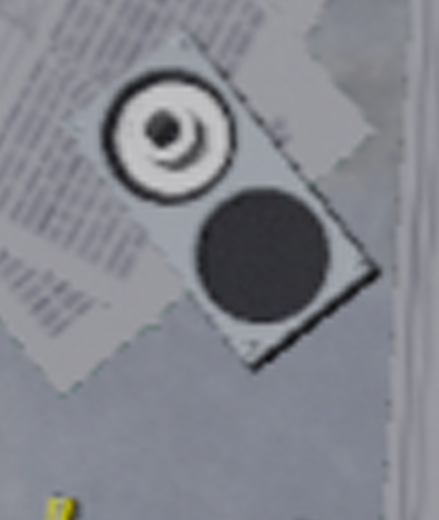

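Crop check: in o1 the loose small ring is at (213,309), the large ring at (498,323) and the flanged one at (640,317), hub up. The silver bar runs (361,230)–(345,375).

The rack's fixed bar is at (325,98), and its empty notches lie to the upper left. The small carrier's empty pocket is at (616,149). In o2 the flange carrier's empty pocket is at (262,256). Next I refine these positions by segmentation.

Run:
```python
from h import *
d=pickle.load(open("top.pkl","rb"));S=2000
def blob(name,x,y,z,dark,r=.05,th=None):
    im=ortho(d,x-r,x+r,y-r,y+r,z,S);g=im.max(2) if dark else im.min(2)
    m=((g<(th or 75)) if dark else (g>(th or 178))).astype(np.uint8)
    c,_=cv2.findContours(m,cv2.RETR_EXTERNAL,cv2.CHAIN_APPROX_NONE)
    c=[k for k in c if cv2.contourArea(k)>300]
    k=min(c,key=lambda k:np.hypot(*(np.array(cv2.minEnclosingCircle(k)[0])-r*S)))
    (u,v),R_=cv2.minEnclosingCircle(k);(eu,ev),ax,an=cv2.fitEllipse(k);rc=cv2.minAreaRect(k)
    f=lambda u,v:(round(x+r-v/S,4),round(y+r-u/S,4))
    print(name,"circ",f(u,v),round(2*R_/S*1000,1),"ell",f(eu,ev),np.round(np.array(ax)/S*1000,1),"rect",f(*rc[0]),np.round(np.array(rc[1])/S*1000,1),round(rc[2],1))
    return cv2.cvtColor(m*255,cv2.COLOR_GRAY2BGR),im[:,:,::-1]
o=lambda u,v:(.72-v/1260,.30-u/1260)
ims=[]
ims+=blob("small",*o(213,309),.022,0)
ims+=blob("large",*o(498,323),.028,0)
ims+=blob("flange",*o(640,317),.010,0)
ims+=blob("bar",*o(353,303),.0125,0,r=.075)
ims+=blob("Psmall",*o(616,149),.016,1)
ims+=blob("Pflange",.532,.289,.016,1)
ims+=blob("Plarge",.535,-.325,.016,1)
ims+=blob("rackbar",*o(325,98),.0265,0,r=.075)
ims=[cv2.resize(i,(195,195)) for i in ims]
cv2.imwrite("pics/seg.png",np.vstack([np.hstack(ims[i*4:i*4+4]) for i in range(4)])[:600])
im=ortho(d,.54,.74,-.02,.18,.023,3000);cv2.imwrite("pics/rack.png",im[:,:,::-1])
```

```text
small circ (0.4743, 0.1307) 27.9 ell (0.4743, 0.1306) [26.1 26.5] rect (0.4748, 0.1307) [26.  26.5] 90.0
large circ (0.4627, -0.0951) 35.8 ell (0.4626, -0.0951) [33.9 34.4] rect (0.4629, -0.095) [35.5 33.5] 90.0
flange circ (0.4679, -0.2091) 54.5 ell (0.4679, -0.2093) [51.8 52.8] rect (0.4679, -0.2094) [52.3 52.3] 45.0Traceback (most recent call last):
  File "<stdin>", line 18, in <module>
  File "<stdin>", line 8, in blob
ValueError: min() iterable argument is empty
```

Run:
```python
from h import *
d=pickle.load(open("top.pkl","rb"));S=2000
def blob(name,x,y,z,dark,r=.05,th=None):
    im=ortho(d,x-r,x+r,y-r,y+r,z,S);g=im.max(2) if dark else im.min(2)
    m=((g<(th or 75)) if dark else (g>(th or 178))).astype(np.uint8)
    c,_=cv2.findContours(m,cv2.RETR_EXTERNAL,cv2.CHAIN_APPROX_NONE)
    c=[k for k in c if cv2.contourArea(k)>300]
    if c:
        k=min(c,key=lambda k:np.hypot(*(np.array(cv2.minEnclosingCircle(k)[0])-r*S)))
        (u,v),R_=cv2.minEnclosingCircle(k);rc=cv2.minAreaRect(k)
        f=lambda u,v:(round(x+r-v/S,4),round(y+r-u/S,4))
        print(name,"circ",f(u,v),round(2*R_/S*1000,1),"rect",f(*rc[0]),np.round(np.array(rc[1])/S*1000,1),round(rc[2],1))
    else: print(name,"none",np.percentile(g,[1,50,90,97,99]))
    return cv2.cvtColor(m*255,cv2.COLOR_GRAY2BGR),im[:,:,::-1]
o=lambda u,v:(.72-v/1260,.30-u/1260)
ims=[]
ims+=blob("bar",*o(353,303),.0125,0,r=.075,th=165)
ims+=blob("Psmall",*o(616,149),.016,1)
ims+=blob("Pflange",.532,.289,.016,1)
ims+=blob("Plarge",.535,-.325,.016,1)
ims+=blob("rackbar",*o(325,98),.0265,0,r=.075,th=165)
im=ortho(d,.56,.72,-.01,.15,.023,2000);ims+=[im[:,:,::-1]]*2
ims=[cv2.resize(i,(200,200)) for i in ims]
cv2.imwrite("pics/seg.png",np.vstack([np.hstack(ims[i*4:i*4+4]) for i in range(3)]))
im=ortho(d,.54,.74,-.02,.18,.023,2900);cv2.imwrite("pics/rack.png",im[:,:,::-1])
```

```text
bar circ (0.4518, 0.0231) 59.5 rect (0.4517, 0.0223) [11.4 59.1] 5.4
Psmall circ (0.6014, -0.1898) 40.5 rect (0.6015, -0.1899) [38.5 39. ] 90.0
Pflange circ (0.532, 0.2887) 65.8 rect (0.5322, 0.2887) [64.6 64.6] 61.7
Plarge circ (0.522, -0.3377) 48.8 rect (0.5225, -0.3378) [47.7 47.7] 45.0
rackbar circ (0.6285, 0.0513) 90.6 rect (0.6284, 0.0512) [10.  90.6] 39.3
```

View pics/seg.png

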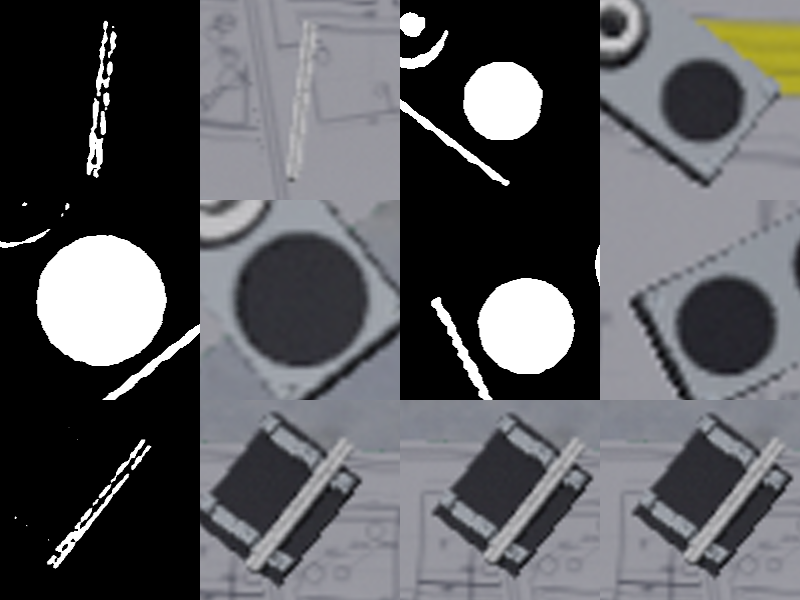

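View pics/rack.png

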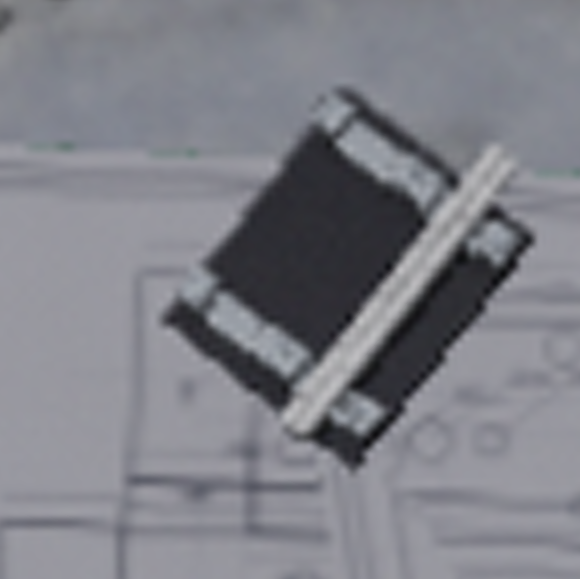

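Seg crops: all pockets are cleanly masked. In the rack crop the fixed bar runs (295,420)–(505,155), so the empty notch line is 40 mm up-left of it, centred at about world (0.6625, 0.0745) with yaw −39°. The loose bar is at (0.480, 0.020) with yaw −5.5°.

I'll start with the flanged bush.

```bash
cat > go.py <<'E'
import sys
from bench import *
from h import *
# tool-axis shift (mm) to world x y z (m)
s=get_state();a=[float(v) for v in sys.argv[1:]]
x=R.from_rotvec(s["tool_rot"]).as_matrix()[:,0]
print(round(s["time"],2),"at",s["position"].round(4),"step",toolstep(s,a).round(1) if a else "","yaw",np.degrees(np.arctan2(x[1],x[0])).round(1),"grip",round(s["grip_width"]*87,1),round(s["grip_force"],1))
E
python3 go.py .468 -.209 .12; python3 go.py .468 -.209 .026
```

```text
0.1 at [ 0.2146 -0.6131  0.2356] step [ 372.7 -297.4  116. ] yaw 19.3 grip 86.8 0.0
0.1 at [ 0.2146 -0.6131  0.2356] step [ 372.7 -297.3  210. ] yaw 19.3 grip 86.8 0.0
```

```bash
python3 -m jog '[{"claw":60,"dx":20,"dy":-15,"dz":0},{"claw":60,"dx":50,"dy":-40,"dz":0},{"claw":60,"dx":80,"dy":-64,"dz":0},{"claw":60,"dx":110,"dy":-88,"dz":0},{"claw":60,"dx":140,"dy":-112,"dz":0},{"claw":60,"dx":170,"dy":-136,"dz":15},{"claw":60,"dx":200,"dy":-160,"dz":30},{"claw":60,"dx":230,"dy":-184,"dz":45},{"claw":60,"dx":260,"dy":-208,"dz":60},{"claw":60,"dx":290,"dy":-232,"dz":75},{"claw":60,"dx":320,"dy":-256,"dz":90},{"claw":60,"dx":345,"dy":-276,"dz":105},{"claw":60,"dx":363,"dy":-290,"dz":116},{"claw":60,"dx":373,"dy":-297,"dz":116},{"claw":60,"dx":373,"dy":-297,"dz":116},{"claw":60,"dx":373,"dy":-297,"dz":116},{"claw":60,"dx":373,"dy":-297,"dz":116},{"claw":60,"dx":373,"dy":-297,"dz":116}]' 30; python3 go.py .468 -.209 .026
```

```text
0.1 at [ 0.2146 -0.6131  0.2356] step [ 372.7 -297.3  210. ] yaw 19.3 grip 86.8 0.0$[0]: bad value
```

```bash
python3 -m jog '[{"claw":60,"dx":20,"dy":-15,"dz":0,"spin":0},{"claw":60,"dx":50,"dy":-40,"dz":0,"spin":0},{"claw":60,"dx":80,"dy":-64,"dz":0,"spin":0},{"claw":60,"dx":110,"dy":-88,"dz":0,"spin":0},{"claw":60,"dx":140,"dy":-112,"dz":0,"spin":0},{"claw":60,"dx":170,"dy":-136,"dz":15,"spin":0},{"claw":60,"dx":200,"dy":-160,"dz":30,"spin":0},{"claw":60,"dx":230,"dy":-184,"dz":45,"spin":0},{"claw":60,"dx":260,"dy":-208,"dz":60,"spin":0},{"claw":60,"dx":290,"dy":-232,"dz":75,"spin":0},{"claw":60,"dx":320,"dy":-256,"dz":90,"spin":0},{"claw":60,"dx":345,"dy":-276,"dz":105,"spin":0},{"claw":60,"dx":363,"dy":-290,"dz":116,"spin":0},{"claw":60,"dx":373,"dy":-297,"dz":116,"spin":0},{"claw":60,"dx":373,"dy":-297,"dz":116,"spin":0},{"claw":60,"dx":373,"dy":-297,"dz":116,"spin":0},{"claw":60,"dx":373,"dy":-297,"dz":116,"spin":0},{"claw":60,"dx":373,"dy":-297,"dz":116,"spin":0}]' 30; python3 go.py .468 -.209 .026
```

```text
time: 1.6
position: [0.468, -0.2117, 0.1208]
tool_rot: [3.097, 0.522, -0.0]
ft_force: [0.8, -0.5, 0.5]
grip_width: 0.687
grip_force: 0.0
1.6 at [ 0.468  -0.2117  0.1208] step [ 0.9 -2.6 94.8] yaw 19.1 grip 59.8 0.0
```

Descend, grip the hub, and lift about 20 mm.

```bash
python3 -m jog '[{"claw":60,"dx":0,"dy":-1,"dz":25,"spin":0},{"claw":60,"dx":1,"dy":-2,"dz":50,"spin":0},{"claw":60,"dx":1,"dy":-2,"dz":70,"spin":0},{"claw":60,"dx":1,"dy":-2,"dz":85,"spin":0},{"claw":60,"dx":1,"dy":-2,"dz":95,"spin":0},{"claw":60,"dx":1,"dy":-2,"dz":95,"spin":0},{"claw":40,"dx":1,"dy":-2,"dz":95,"spin":0},{"claw":20,"dx":1,"dy":-2,"dz":95,"spin":0},{"claw":20,"dx":1,"dy":-2,"dz":95,"spin":0},{"claw":20,"dx":1,"dy":-2,"dz":95,"spin":0},{"claw":20,"dx":1,"dy":-2,"dz":95,"spin":0},{"claw":20,"dx":1,"dy":-2,"dz":95,"spin":0},{"claw":20,"dx":1,"dy":-2,"dz":95,"spin":0}]' 30; python3 go.py .532 .289 .10
```

```text
time: 2.68
position: [0.4695, -0.2081, 0.0263]
tool_rot: [3.096, 0.526, 0.001]
ft_force: [-0.5, -0.7, 3.6]
grip_width: 0.35
grip_force: 30.0
2.68 at [ 0.4695 -0.2081  0.0263] step [ 223.3 -448.4  -74.2] yaw 19.3 grip 30.5 30.0
```

```bash
python3 -m jog '[{"claw":20,"dx":0,"dy":0,"dz":-8,"spin":0},{"claw":20,"dx":0,"dy":0,"dz":-25,"spin":0},{"claw":20,"dx":0,"dy":0,"dz":-48,"spin":0},{"claw":20,"dx":4,"dy":-8,"dz":-68,"spin":0},{"claw":20,"dx":14,"dy":-28,"dz":-80,"spin":0},{"claw":20,"dx":30,"dy":-60,"dz":-80,"spin":0},{"claw":20,"dx":46,"dy":-92,"dz":-80,"spin":0},{"claw":20,"dx":62,"dy":-124,"dz":-80,"spin":0},{"claw":20,"dx":78,"dy":-156,"dz":-80,"spin":0},{"claw":20,"dx":94,"dy":-188,"dz":-80,"spin":0},{"claw":20,"dx":110,"dy":-220,"dz":-80,"spin":0},{"claw":20,"dx":126,"dy":-252,"dz":-80,"spin":0},{"claw":20,"dx":142,"dy":-284,"dz":-80,"spin":0},{"claw":20,"dx":158,"dy":-316,"dz":-80,"spin":0},{"claw":20,"dx":174,"dy":-348,"dz":-80,"spin":0},{"claw":20,"dx":190,"dy":-380,"dz":-80,"spin":0},{"claw":20,"dx":205,"dy":-410,"dz":-80,"spin":0},{"claw":20,"dx":216,"dy":-434,"dz":-78,"spin":0},{"claw":20,"dx":222,"dy":-445,"dz":-76,"spin":0},{"claw":20,"dx":225,"dy":-448,"dz":-74,"spin":0}]' 30; python3 go.py .534 .2895 .036
```

```text
time: 4.35
position: [0.532, 0.2926, 0.0995]
tool_rot: [-3.094, -0.533, 0.001]
ft_force: [-0.4, -0.8, -1.9]
grip_width: 0.352
grip_force: 30.0
4.35 at [0.532  0.2926 0.0995] step [ 0.8  3.7 63.5] yaw 19.5 grip 30.6 30.0
```

```bash
python3 -m jog '[{"claw":20,"dx":0,"dy":0,"dz":10,"spin":0},{"claw":20,"dx":0,"dy":0,"dz":25,"spin":0},{"claw":20,"dx":0,"dy":0,"dz":35,"spin":0},{"claw":20,"dx":0,"dy":0,"dz":40,"spin":0},{"claw":20,"dx":0,"dy":0,"dz":40,"spin":0},{"claw":20,"dx":0,"dy":0,"dz":40,"spin":0}]' 30; python3 go.py .534 .2895 .035
python3 - <<'E'
from bench import *
import cv2
d=get_image("scene");cv2.imwrite("pics/s1.png",cv2.resize(d["frame"][200:310,90:260,::-1],None,fx=4,fy=4))
E
```

```text
time: 4.85
position: [0.5334, 0.2883, 0.0593]
tool_rot: [3.097, 0.524, -0.001]
ft_force: [0.1, 1.0, -0.2]
grip_width: 0.354
grip_force: 30.0
4.85 at [0.5334 0.2883 0.0593] step [ 1.  -0.9 24.3] yaw 19.2 grip 30.8 30.0
```

View pics/s1.png

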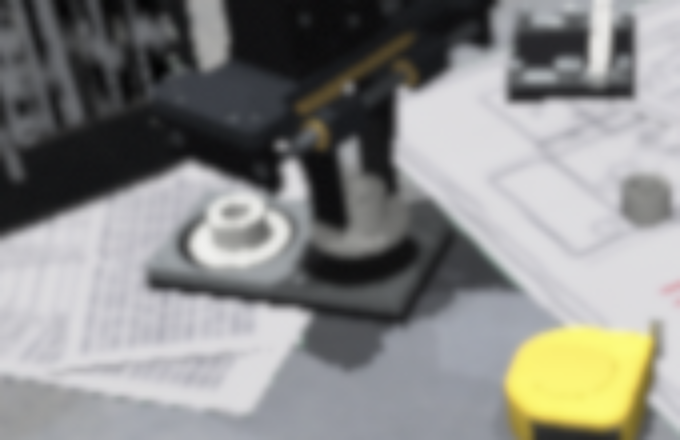

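The flanged bush hangs level over the empty pocket (360,250 in the crop), with its neighbour at (238,235). Lower, release and lift.

```bash
python3 -m jog '[{"claw":20,"dx":1,"dy":-1,"dz":8,"spin":0},{"claw":20,"dx":1,"dy":-1,"dz":15,"spin":0},{"claw":20,"dx":1,"dy":-1,"dz":20,"spin":0},{"claw":20,"dx":1,"dy":-1,"dz":23,"spin":0},{"claw":20,"dx":1,"dy":-1,"dz":25,"spin":0},{"claw":20,"dx":1,"dy":-1,"dz":25,"spin":0},{"claw":20,"dx":1,"dy":-1,"dz":25,"spin":0}]' 30; python3 go.py
python3 -m jog '[{"claw":34,"dx":0,"dy":0,"dz":0,"spin":0},{"claw":42,"dx":0,"dy":0,"dz":0,"spin":0},{"claw":50,"dx":0,"dy":0,"dz":0,"spin":0},{"claw":50,"dx":0,"dy":0,"dz":0,"spin":0},{"claw":50,"dx":0,"dy":0,"dz":-12,"spin":0},{"claw":50,"dx":0,"dy":0,"dz":-35,"spin":0},{"claw":50,"dx":0,"dy":0,"dz":-70,"spin":0},{"claw":50,"dx":0,"dy":0,"dz":-85,"spin":0},{"claw":50,"dx":0,"dy":0,"dz":-85,"spin":0}]'; python3 go.py .4743 .1307 .09
```

```text
time: 5.48
position: [0.5339, 0.2909, 0.0345]
tool_rot: [-3.097, -0.527, -0.0]
ft_force: [1.0, 0.0, -0.9]
grip_width: 0.353
grip_force: 30.0
5.48 at [0.5339 0.2909 0.0345] step  yaw 19.3 grip 30.7 30.0
time: 6.23
position: [0.5364, 0.2928, 0.1252]
tool_rot: [-3.095, -0.526, -0.013]
ft_force: [1.4, 0.9, -0.4]
grip_width: 0.572
grip_force: 0.0
6.23 at [0.5364 0.2928 0.1252] step [-112.5  132.5   34.1] yaw 19.3 grip 49.7 0.0
```

```bash
python3 -m jog '[{"claw":50,"dx":-15,"dy":18,"dz":0,"spin":0},{"claw":50,"dx":-35,"dy":42,"dz":0,"spin":0},{"claw":50,"dx":-58,"dy":68,"dz":10,"spin":0},{"claw":50,"dx":-80,"dy":94,"dz":20,"spin":0},{"claw":50,"dx":-100,"dy":118,"dz":30,"spin":0},{"claw":50,"dx":-110,"dy":130,"dz":34,"spin":0},{"claw":50,"dx":-112,"dy":132,"dz":34,"spin":0},{"claw":50,"dx":-112,"dy":132,"dz":34,"spin":0},{"claw":50,"dx":-112,"dy":132,"dz":34,"spin":0},{"claw":50,"dx":-112,"dy":132,"dz":34,"spin":0}]' 30; python3 go.py .4743 .1307 .024
```

```text
time: 7.07
position: [0.4725, 0.131, 0.0862]
tool_rot: [-3.096, -0.529, -0.002]
ft_force: [0.3, 0.8, -0.2]
grip_width: 0.573
grip_force: 0.0
7.07 at [0.4725 0.131  0.0862] step [ 1.5  0.9 62.2] yaw 19.4 grip 49.8 0.0
```

```bash
python3 -m jog '[{"claw":50,"dx":1,"dy":1,"dz":20,"spin":0},{"claw":50,"dx":1,"dy":1,"dz":40,"spin":0},{"claw":50,"dx":1,"dy":1,"dz":54,"spin":0},{"claw":50,"dx":1,"dy":1,"dz":61,"spin":0},{"claw":50,"dx":1,"dy":1,"dz":61,"spin":0},{"claw":36,"dx":1,"dy":1,"dz":61,"spin":0},{"claw":18,"dx":1,"dy":1,"dz":61,"spin":0},{"claw":18,"dx":1,"dy":1,"dz":61,"spin":0},{"claw":18,"dx":1,"dy":1,"dz":61,"spin":0},{"claw":18,"dx":1,"dy":1,"dz":61,"spin":0},{"claw":18,"dx":1,"dy":1,"dz":61,"spin":0},{"claw":18,"dx":1,"dy":1,"dz":61,"spin":0}]' 30; python3 go.py .6014 -.1898 .1
```

```text
time: 8.07
position: [0.4738, 0.1288, 0.0253]
tool_rot: [3.097, 0.527, 0.002]
ft_force: [-0.4, 1.0, 5.8]
grip_width: 0.325
grip_force: 30.2
8.07 at [0.4738 0.1288 0.0253] step [ 15.3 342.9 -74.5] yaw 19.3 grip 28.3 30.2
```

```bash
python3 -m jog '[{"claw":18,"dx":0,"dy":0,"dz":-8,"spin":0},{"claw":18,"dx":0,"dy":0,"dz":-25,"spin":0},{"claw":18,"dx":0,"dy":0,"dz":-48,"spin":0},{"claw":18,"dx":1,"dy":10,"dz":-68,"spin":0},{"claw":18,"dx":2,"dy":30,"dz":-80,"spin":0},{"claw":18,"dx":4,"dy":60,"dz":-80,"spin":0},{"claw":18,"dx":5,"dy":92,"dz":-80,"spin":0},{"claw":18,"dx":6,"dy":124,"dz":-80,"spin":0},{"claw":18,"dx":8,"dy":156,"dz":-80,"spin":0},{"claw":18,"dx":9,"dy":188,"dz":-80,"spin":0},{"claw":18,"dx":10,"dy":220,"dz":-80,"spin":0},{"claw":18,"dx":12,"dy":252,"dz":-80,"spin":0},{"claw":18,"dx":13,"dy":284,"dz":-80,"spin":0},{"claw":18,"dx":14,"dy":312,"dz":-78,"spin":0},{"claw":18,"dx":15,"dy":332,"dz":-70,"spin":0},{"claw":18,"dx":15,"dy":341,"dz":-55,"spin":0},{"claw":18,"dx":15,"dy":343,"dz":-40,"spin":0},{"claw":18,"dx":15,"dy":343,"dz":-32,"spin":0},{"claw":18,"dx":15,"dy":343,"dz":-32,"spin":0},{"claw":18,"dx":15,"dy":343,"dz":-32,"spin":0}]' 30; python3 go.py .6014 -.1898 .0333
python3 - <<'E'
from bench import *
import cv2
d=get_image("scene");cv2.imwrite("pics/s2.png",cv2.resize(d["frame"][150:270,230:410,::-1],None,fx=4,fy=4))
E
```

```text
time: 9.73
position: [0.5998, -0.1884, 0.0559]
tool_rot: [-3.095, -0.529, 0.003]
ft_force: [0.3, -0.2, 0.2]
grip_width: 0.324
grip_force: 30.0
9.73 at [ 0.5998 -0.1884  0.0559] step [ 1.   1.9 22.6] yaw 19.4 grip 28.2 30.0
```

View pics/s2.png

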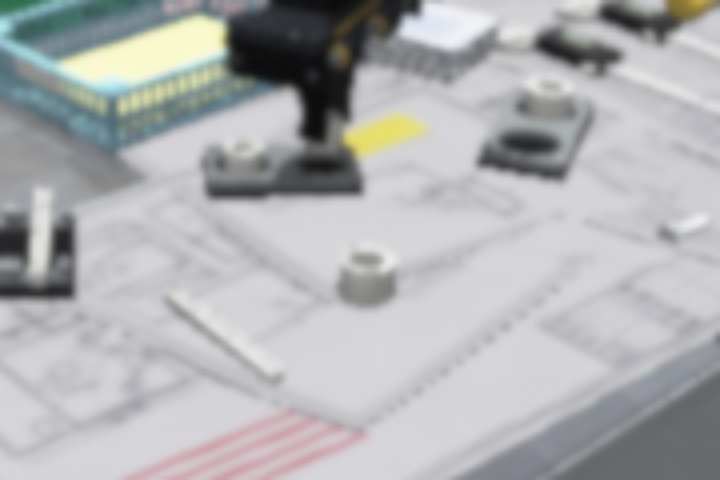

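The small bushing hangs over the empty pocket (325,160 in the crop), next to its twin at (240,155). Lower, release and retreat.

```bash
python3 -m jog '[{"claw":18,"dx":1,"dy":1,"dz":8,"spin":0},{"claw":18,"dx":1,"dy":1,"dz":15,"spin":0},{"claw":18,"dx":1,"dy":1,"dz":19,"spin":0},{"claw":18,"dx":1,"dy":1,"dz":22,"spin":0},{"claw":18,"dx":1,"dy":1,"dz":23,"spin":0},{"claw":18,"dx":1,"dy":1,"dz":23,"spin":0},{"claw":18,"dx":1,"dy":1,"dz":23,"spin":0}]' 30; python3 go.py
python3 -m jog '[{"claw":32,"dx":0,"dy":0,"dz":0,"spin":0},{"claw":38,"dx":0,"dy":0,"dz":0,"spin":0},{"claw":42,"dx":0,"dy":0,"dz":0,"spin":0},{"claw":42,"dx":0,"dy":0,"dz":0,"spin":0},{"claw":42,"dx":0,"dy":0,"dz":-12,"spin":0},{"claw":42,"dx":0,"dy":0,"dz":-35,"spin":0},{"claw":55,"dx":0,"dy":0,"dz":-70,"spin":0},{"claw":55,"dx":0,"dy":0,"dz":-75,"spin":0},{"claw":55,"dx":0,"dy":0,"dz":-75,"spin":0}]'; python3 go.py .4627 -.0951 .09
```

```text
time: 10.37
position: [0.602, -0.1909, 0.0336]
tool_rot: [3.097, 0.527, 0.001]
ft_force: [-0.6, -0.0, -0.6]
grip_width: 0.326
grip_force: 30.0
10.37 at [ 0.602  -0.1909  0.0336] step  yaw 19.3 grip 28.4 30.0
time: 11.12
position: [0.6045, -0.1914, 0.113]
tool_rot: [3.093, 0.526, 0.01]
ft_force: [0.9, 0.2, -1.2]
grip_width: 0.601
grip_force: 0.0
11.12 at [ 0.6045 -0.1914  0.113 ] step [-102.1 -137.8   21.8] yaw 19.3 grip 52.3 0.0
```

```bash
python3 -m jog '[{"claw":58,"dx":-12,"dy":-16,"dz":0,"spin":0},{"claw":58,"dx":-30,"dy":-40,"dz":0,"spin":0},{"claw":58,"dx":-50,"dy":-67,"dz":0,"spin":0},{"claw":58,"dx":-70,"dy":-94,"dz":0,"spin":0},{"claw":58,"dx":-88,"dy":-120,"dz":10,"spin":0},{"claw":58,"dx":-98,"dy":-134,"dz":18,"spin":0},{"claw":58,"dx":-102,"dy":-138,"dz":21,"spin":0},{"claw":58,"dx":-102,"dy":-138,"dz":21,"spin":0},{"claw":58,"dx":-102,"dy":-138,"dz":21,"spin":0},{"claw":58,"dx":-102,"dy":-138,"dz":21,"spin":0}]' 30; python3 go.py .4627 -.0951 .026
```

```text
time: 11.95
position: [0.4615, -0.0953, 0.0881]
tool_rot: [3.097, 0.525, 0.003]
ft_force: [1.2, -0.6, 0.2]
grip_width: 0.665
grip_force: 0.0
11.95 at [ 0.4615 -0.0953  0.0881] step [ 1.1  0.2 62.1] yaw 19.2 grip 57.9 0.0
```

```bash
python3 -m jog '[{"claw":58,"dx":1,"dy":0,"dz":20,"spin":0},{"claw":58,"dx":1,"dy":0,"dz":40,"spin":0},{"claw":58,"dx":1,"dy":0,"dz":54,"spin":0},{"claw":58,"dx":1,"dy":0,"dz":62,"spin":0},{"claw":58,"dx":1,"dy":0,"dz":62,"spin":0},{"claw":44,"dx":1,"dy":0,"dz":62,"spin":0},{"claw":25,"dx":1,"dy":0,"dz":62,"spin":0},{"claw":25,"dx":1,"dy":0,"dz":62,"spin":0},{"claw":25,"dx":1,"dy":0,"dz":62,"spin":0},{"claw":25,"dx":1,"dy":0,"dz":62,"spin":0},{"claw":25,"dx":1,"dy":0,"dz":62,"spin":0},{"claw":25,"dx":1,"dy":0,"dz":62,"spin":0}]' 35; python3 go.py .522 -.3377 .1
```

```text
time: 12.95
position: [0.4617, -0.0943, 0.0264]
tool_rot: [3.096, 0.526, 0.002]
ft_force: [-0.4, 0.5, 4.8]
grip_width: 0.425
grip_force: 35.0
12.95 at [ 0.4617 -0.0943  0.0264] step [-23.4 249.8 -73.3] yaw 19.3 grip 37.0 35.0
```

```bash
python3 -m jog '[{"claw":25,"dx":0,"dy":0,"dz":-8,"spin":0},{"claw":25,"dx":0,"dy":0,"dz":-25,"spin":0},{"claw":25,"dx":0,"dy":0,"dz":-48,"spin":0},{"claw":25,"dx":-1,"dy":10,"dz":-66,"spin":0},{"claw":25,"dx":-3,"dy":30,"dz":-73,"spin":0},{"claw":25,"dx":-6,"dy":60,"dz":-73,"spin":0},{"claw":25,"dx":-9,"dy":92,"dz":-73,"spin":0},{"claw":25,"dx":-12,"dy":124,"dz":-73,"spin":0},{"claw":25,"dx":-15,"dy":156,"dz":-73,"spin":0},{"claw":25,"dx":-18,"dy":188,"dz":-73,"spin":0},{"claw":25,"dx":-21,"dy":218,"dz":-70,"spin":0},{"claw":25,"dx":-22,"dy":239,"dz":-65,"spin":0},{"claw":25,"dx":-23,"dy":248,"dz":-55,"spin":0},{"claw":25,"dx":-23,"dy":250,"dz":-42,"spin":0},{"claw":25,"dx":-23,"dy":250,"dz":-34,"spin":0},{"claw":25,"dx":-23,"dy":250,"dz":-34,"spin":0},{"claw":25,"dx":-23,"dy":250,"dz":-34,"spin":0},{"claw":25,"dx":-23,"dy":250,"dz":-34,"spin":0}]' 35; python3 go.py .522 -.3377 .0344
python3 - <<'E'
from bench import *
import cv2
d=get_image("scene");cv2.imwrite("pics/s3.png",cv2.resize(d["frame"][140:240,290:430,::-1],None,fx=4,fy=4))
E
```

```text
time: 14.45
position: [0.5222, -0.3358, 0.0598]
tool_rot: [-3.096, -0.53, -0.0]
ft_force: [1.0, 0.1, -1.6]
grip_width: 0.423
grip_force: 35.0
14.45 at [ 0.5222 -0.3358  0.0598] step [-0.8  1.7 25.4] yaw 19.4 grip 36.8 35.0
```

View pics/s3.png

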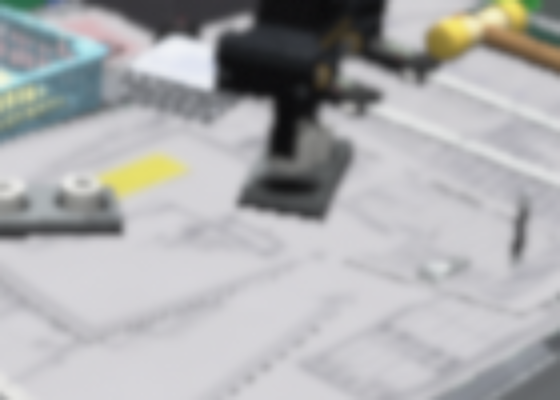

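The large bushing hangs over its pocket (285,182 in the crop), the small one at (82,185) is seated, and the bolt at (440,268) is untouched. Lower and release.

```bash
python3 -m jog '[{"claw":25,"dx":0,"dy":1,"dz":8,"spin":0},{"claw":25,"dx":0,"dy":1,"dz":16,"spin":0},{"claw":25,"dx":0,"dy":1,"dz":22,"spin":0},{"claw":25,"dx":0,"dy":1,"dz":25,"spin":0},{"claw":25,"dx":0,"dy":1,"dz":26,"spin":0},{"claw":25,"dx":0,"dy":1,"dz":26,"spin":0},{"claw":25,"dx":0,"dy":1,"dz":26,"spin":0}]' 35; python3 go.py
python3 -m jog '[{"claw":41,"dx":0,"dy":0,"dz":0,"spin":0},{"claw":46,"dx":0,"dy":0,"dz":0,"spin":0},{"claw":50,"dx":0,"dy":0,"dz":0,"spin":0},{"claw":50,"dx":0,"dy":0,"dz":0,"spin":0},{"claw":50,"dx":0,"dy":0,"dz":-12,"spin":0},{"claw":50,"dx":0,"dy":0,"dz":-35,"spin":0},{"claw":50,"dx":0,"dy":0,"dz":-70,"spin":0},{"claw":40,"dx":0,"dy":0,"dz":-75,"spin":0},{"claw":40,"dx":0,"dy":0,"dz":-75,"spin":0}]'; python3 go.py .4803 .0198 .09
```

```text
time: 15.08
position: [0.5215, -0.3381, 0.0344]
tool_rot: [-3.096, -0.526, 0.003]
ft_force: [-3.8, 3.0, 7.8]
grip_width: 0.422
grip_force: 35.0
15.08 at [ 0.5215 -0.3381  0.0344] step  yaw 19.3 grip 36.7 35.0
time: 15.83
position: [0.5245, -0.3398, 0.1128]
tool_rot: [3.092, 0.526, 0.008]
ft_force: [-0.4, 0.6, 0.6]
grip_width: 0.502
grip_force: 0.0
15.83 at [ 0.5245 -0.3398  0.1128] step [  76.9 -354.1   21. ] yaw 19.3 grip 43.7 0.0
```

```bash
python3 -m jog '[{"claw":35,"dx":3,"dy":-16,"dz":0,"spin":2},{"claw":35,"dx":9,"dy":-42,"dz":0,"spin":4},{"claw":35,"dx":16,"dy":-74,"dz":0,"spin":6},{"claw":35,"dx":23,"dy":-108,"dz":0,"spin":9},{"claw":35,"dx":31,"dy":-142,"dz":0,"spin":12},{"claw":35,"dx":38,"dy":-176,"dz":0,"spin":15},{"claw":35,"dx":46,"dy":-210,"dz":0,"spin":18},{"claw":35,"dx":53,"dy":-244,"dz":0,"spin":20},{"claw":35,"dx":60,"dy":-278,"dz":0,"spin":22},{"claw":35,"dx":67,"dy":-310,"dz":5,"spin":24},{"claw":35,"dx":73,"dy":-335,"dz":12,"spin":25},{"claw":35,"dx":76,"dy":-350,"dz":18,"spin":25},{"claw":35,"dx":77,"dy":-354,"dz":20,"spin":25},{"claw":35,"dx":77,"dy":-354,"dz":20,"spin":25},{"claw":35,"dx":77,"dy":-354,"dz":20,"spin":25},{"claw":35,"dx":77,"dy":-354,"dz":20,"spin":25},{"claw":35,"dx":77,"dy":-354,"dz":20,"spin":25}]' 30; python3 go.py .4803 .0198 .0165
```

```text
time: 17.25
position: [0.4783, 0.0195, 0.0887]
tool_rot: [3.137, -0.16, 0.001]
ft_force: [0.6, -0.7, -0.3]
grip_width: 0.4
grip_force: 0.0
17.25 at [0.4783 0.0195 0.0887] step [ 2.  -0.6 72.2] yaw -5.9 grip 34.8 0.0
```

```bash
python3 -m jog '[{"claw":35,"dx":1,"dy":-1,"dz":20,"spin":0},{"claw":35,"dx":2,"dy":-1,"dz":42,"spin":0},{"claw":35,"dx":2,"dy":-1,"dz":60,"spin":0},{"claw":35,"dx":2,"dy":-1,"dz":69,"spin":0},{"claw":35,"dx":2,"dy":-1,"dz":72,"spin":0},{"claw":35,"dx":2,"dy":-1,"dz":72,"spin":0},{"claw":20,"dx":2,"dy":-1,"dz":72,"spin":0},{"claw":3,"dx":2,"dy":-1,"dz":72,"spin":0},{"claw":3,"dx":2,"dy":-1,"dz":72,"spin":0},{"claw":3,"dx":2,"dy":-1,"dz":72,"spin":0},{"claw":3,"dx":2,"dy":-1,"dz":72,"spin":0},{"claw":3,"dx":2,"dy":-1,"dz":72,"spin":0},{"claw":3,"dx":2,"dy":-1,"dz":72,"spin":0}]' 30; python3 go.py .6625 .0745 .1
```

```text
time: 18.33
position: [0.4804, 0.0217, 0.0171]
tool_rot: [3.137, -0.157, 0.001]
ft_force: [-1.3, -0.7, 3.6]
grip_width: 0.12
grip_force: 30.0
18.33 at [0.4804 0.0217 0.0171] step [176.  -70.6 -82.8] yaw -5.7 grip 10.4 30.0
```

```bash
python3 -m jog '[{"claw":3,"dx":0,"dy":0,"dz":-8,"spin":0},{"claw":3,"dx":0,"dy":0,"dz":-25,"spin":0},{"claw":3,"dx":0,"dy":0,"dz":-48,"spin":0},{"claw":3,"dx":8,"dy":-3,"dz":-68,"spin":2},{"claw":3,"dx":24,"dy":-10,"dz":-78,"spin":5},{"claw":3,"dx":48,"dy":-19,"dz":-80,"spin":9},{"claw":3,"dx":74,"dy":-30,"dz":-80,"spin":14},{"claw":3,"dx":100,"dy":-40,"dz":-80,"spin":19},{"claw":3,"dx":126,"dy":-50,"dz":-80,"spin":24},{"claw":3,"dx":150,"dy":-60,"dz":-80,"spin":28},{"claw":3,"dx":166,"dy":-66,"dz":-75,"spin":31},{"claw":3,"dx":174,"dy":-70,"dz":-66,"spin":33},{"claw":3,"dx":176,"dy":-71,"dz":-52,"spin":33},{"claw":3,"dx":176,"dy":-71,"dz":-40,"spin":33},{"claw":3,"dx":176,"dy":-71,"dz":-34,"spin":33},{"claw":3,"dx":176,"dy":-71,"dz":-34,"spin":33},{"claw":3,"dx":176,"dy":-71,"dz":-34,"spin":33},{"claw":3,"dx":176,"dy":-71,"dz":-34,"spin":33}]' 30; python3 go.py .6625 .0745 .0311
python3 - <<'E'
from bench import *
import cv2
d=get_image("scene");cv2.imwrite("pics/s4.png",cv2.resize(d["frame"][170:250,180:290,::-1],None,fx=6,fy=6))
E
```

```text
time: 19.83
position: [0.6621, 0.0747, 0.0512]
tool_rot: [-2.964, 1.041, -0.001]
ft_force: [-0.5, 0.3, 0.2]
grip_width: 0.12
grip_force: 30.0
19.83 at [0.6621 0.0747 0.0512] step [ 0.4 -0.1 20.1] yaw -38.7 grip 10.4 30.0
```

View pics/s4.png

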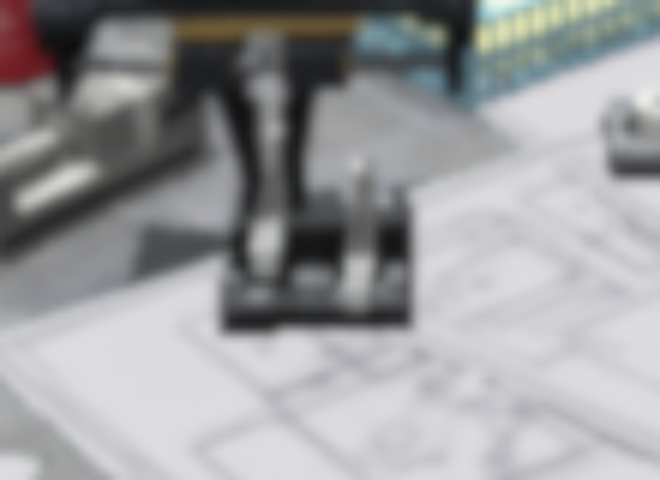

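The bar sits over the empty notches (265,255 in the crop), parallel to the fixed bar (358,280). Before lowering I check the clearance between the gripper body and the vice.

Run:
```python
from h import *
d=pickle.load(open("top.pkl","rb"))
c=np.array([.6625,.0745]);y=np.array([.63,.776]);x=np.array([.776,-.63])
P=np.array([depthpt(d,u,v) for u in range(185,300) for v in range(60,180) if d["depth"][v,u]>0])
q=P[:,:2]-c;a=q@x;b=q@y
for w,l in[(.05,.11),(.06,.13),(.08,.15)]:
    m=(abs(a)<w)&(abs(b)<l);i=P[m,2].argmax();print(w,l,P[m][i].round(3),a[m][i].round(3),b[m][i].round(3))
```

```text
0.05 0.11 [0.609 0.067 0.033] -0.036 -0.039
0.06 0.13 [0.76  0.161 0.048] 0.021 0.129
0.08 0.15 [0.775 0.1   0.056] 0.071 0.09
```

Clear: the body stays above z = 0.077. Lower and release.

```bash
python3 -m jog '[{"claw":3,"dx":0,"dy":0,"dz":7,"spin":0},{"claw":3,"dx":0,"dy":0,"dz":13,"spin":0},{"claw":3,"dx":0,"dy":0,"dz":17,"spin":0},{"claw":3,"dx":0,"dy":0,"dz":19,"spin":0},{"claw":3,"dx":0,"dy":0,"dz":20,"spin":0},{"claw":3,"dx":0,"dy":0,"dz":20,"spin":0},{"claw":3,"dx":0,"dy":0,"dz":20,"spin":0}]' 30; python3 go.py
python3 -m jog '[{"claw":14,"dx":0,"dy":0,"dz":0,"spin":0},{"claw":20,"dx":0,"dy":0,"dz":0,"spin":0},{"claw":25,"dx":0,"dy":0,"dz":0,"spin":0},{"claw":25,"dx":0,"dy":0,"dz":0,"spin":0},{"claw":25,"dx":0,"dy":0,"dz":-12,"spin":0},{"claw":25,"dx":0,"dy":0,"dz":-35,"spin":0},{"claw":25,"dx":0,"dy":0,"dz":-70,"spin":0},{"claw":25,"dx":0,"dy":0,"dz":-105,"spin":0},{"claw":25,"dx":-35,"dy":0,"dz":-140,"spin":0},{"claw":25,"dx":-70,"dy":0,"dz":-150,"spin":0},{"claw":25,"dx":-110,"dy":0,"dz":-150,"spin":0},{"claw":25,"dx":-150,"dy":0,"dz":-150,"spin":0},{"claw":25,"dx":-180,"dy":0,"dz":-150,"spin":0},{"claw":25,"dx":-200,"dy":0,"dz":-150,"spin":0},{"claw":25,"dx":-200,"dy":0,"dz":-150,"spin":0},{"claw":25,"dx":-200,"dy":0,"dz":-150,"spin":0},{"claw":25,"dx":-200,"dy":0,"dz":-150,"spin":0}]'; python3 go.py
python3 - <<'E'
from bench import *
from h import *
d=get_image("top");pickle.dump(d,open("top2.pkl","wb"))
def pan(z,x,y,r):
    i=ortho(d,x-r,x+r,y-r,y+r,z,2000);return cv2.resize(i,(290,290),interpolation=cv2.INTER_CUBIC)[:,:,::-1]
a=[pan(.03,.651,.059,.075),pan(.018,.554,.304,.08),pan(.036,.535,-.37,.075),pan(.03,.62,-.165,.07)]
cv2.imwrite("pics/fin.png",np.vstack([np.hstack(a[:2]),np.hstack(a[2:])]))
for n,(x,y),z in[("fl",(.532,.289),.032),("sm",(.6014,-.1898),.03),("la",(.522,-.3377),.036)]:
    Ti=np.linalg.inv(d["T"]);u,v=cv2.projectPoints(np.array([[x,y,z]]),cv2.Rodrigues(Ti[:3,:3])[0],Ti[:3,3],d["K"],d["distortion"])[0].ravel().round().astype(int)
    print(n,max(depthpt(d,i,j)[2] for i in range(u-6,u+7) for j in range(v-6,v+7)))
E
```

```text
time: 20.47
position: [0.6615, 0.0748, 0.0312]
tool_rot: [2.963, -1.04, -0.002]
ft_force: [-4.1, -0.0, 6.0]
grip_width: 0.111
grip_force: 30.0
20.47 at [0.6615 0.0748 0.0312] step  yaw -38.7 grip 9.6 30.0
time: 21.88
position: [0.5059, 0.2012, 0.1815]
tool_rot: [-2.965, 1.037, -0.003]
ft_force: [-0.1, 0.5, -0.1]
grip_width: 0.288
grip_force: 0.0
21.88 at [0.5059 0.2012 0.1815] step  yaw -38.5 grip 25.0 0.0
fl 1.1260850948726522
sm 1.1260850948726522
la 1.1260850948726522
```

View pics/fin.png

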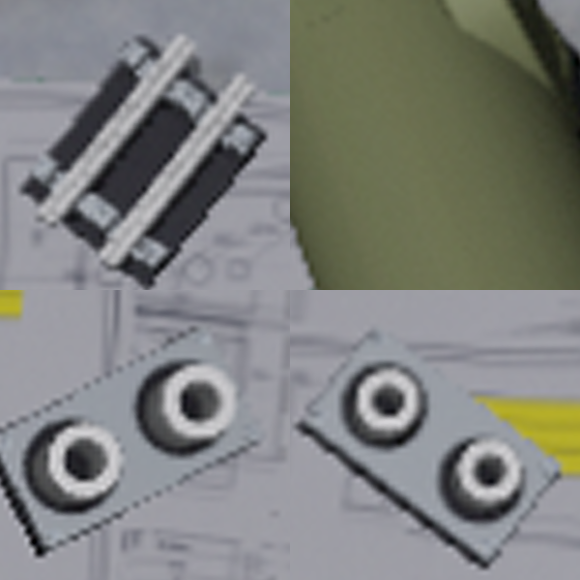

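In the picture the bar lies in both notches parallel to its neighbour (115,130), and the large bushing (80,460) and small bushing (490,470) are centred like their twins. The arm hides the flange, so I check that with the scene camera.

Run:
```python
from bench import *
from h import *
d=get_image("scene");cv2.imwrite("pics/s5.png",cv2.resize(d["frame"][150:310,100:420,::-1],None,fx=2.5,fy=2.5,interpolation=cv2.INTER_CUBIC))
```

```text
(no output)
```

View pics/s5.png

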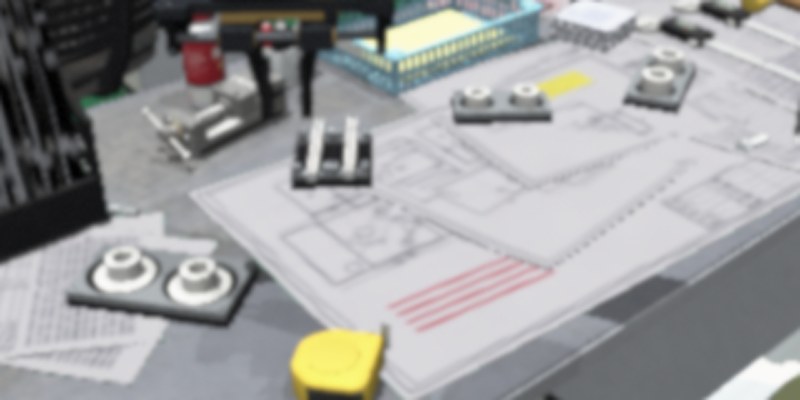

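All four parts are seated: flanged bush (198,280), bar (318,150), small bushing (527,95) and large bushing (657,80). The tape (340,360) and bolt (755,142) have not moved, and the gripper is clear. Handing in.

```bash
python3 -c "
from bench import *
print(close_job())"
```

```text
the job is handed in; nothing more can be done
None
```

I placed all four parts in their matching carriers and handed the job in at about 22 s on the robot's clock; the final pictures show them seated with the tape measure and hex bolt unmoved, but the hand-in call gave no verdict.

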